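# Tighten the cap nut with the break-over wrench

### The arm

A 6-joint arm with a two-finger parallel gripper is mounted at the origin on a cart in front of the work surface, level with it; the furniture and walls round the work are solid. World frame = base frame: x ahead of the robot, y to its left, z up, the work surface at z = 0. Lengths are in mm, angles in rad, forces in N, time in s.
With the tool pointing down it reaches from about 275 to 825 mm from the base axis. Payload 4.9 kg.
Tool frame: the origin (TCP) lies midway between the tips of the shut fingers; the grasp point (between the pads) lies 19 mm behind it; z points along the fingers, y is the line along which they close (so a half turn about z gives the same grasp; the last joint's range is limited). The gripper opens to 85 mm and grips with 20 to 120 N. Pads are 22 mm wide; open, the fingers measure 114 mm over their backs; the gripper's body (76 mm by 85 mm) begins 54 mm behind the grasp point. The pads swing forward as they close: fully open they stand 13 mm farther back than shut.
Start: joints at [1.119, 0.326, -0.193, 1.052, 0, 1.437], TCP at [171.857, 522.478, 231.281] pointing down, gripper open.
Joint ranges: [-2.65, 2.65], [-0.97, 1.79], [-1.3, 1.35], [-1.93, 2.1], [-1.47, 1.37], [-3.14, 3.14]. Speed limits (rad/s): [2.57, 2.57, 3.14, 3.14, 3.14, 3.14].

### API

Orientations are given as a rotation vector (axis times angle).
In Python, from plant import bot gives the robot as it stands.
- The arm moves only by the tool drive_tool, never from a script. Its arguments are lists of equal length, an entry for each row: "delta_pos": the shift along the tool's x, y, z in mm, a list of three; "yaw": the turn about the tool's z in degrees; "gripper": the finger opening in mm, from 0 to 85.4. In form: {"delta_pos": [[x, y, z], ...], "yaw": [yaw, ...], "gripper": [gripper, ...]}. A call has 1 to 10 rows; each row shifts and turns the commanded pose from where the row before left it, along the tool's axes as they then stand; what a row does not reach is not made up. A row lasts 1/12 s, in which the tool goes at most 41.7 mm and 7.16 degrees, less where a joint would pass 70% of its speed; a pose out of reach is approached as far as the arm can. A call is refused whole if a number of a shift passes 41.7 or a number of a turn 7.16, either way. A call with a gripper value outside its range is refused whole. The fingers move at their own pace and stop on an object; "newtons" is the grip in N (left out, the last holds). Time passes only in rows, so rows that do not move let the fingers close. It gives the time, the measured TCP pose, the force, the opening and the grip force at its end, in the units of the state.
- bot.observe(): the state, without advancing time (a new reading comes with each control period).
- bot.camera(name): name is "scene" or "top" or "wrist"; returns a dict with "color" (480x640x3 uint8, red, green, blue), "K" (3x3 intrinsics, pixels), "view" (4x4, takes a point from world to camera coordinates). Camera axes: x right, y up, looking along -z (the intrinsics and any distortion apply to the point x, -y, -z); pixel columns grow to the right and rows downward; lengths in mm; the calibration is good to about 2 mm. The wrist camera is an equidistant fisheye: a pixel r from the principal point sees the ray r / f radians off the axis. A picture is of the moment at which its call begins. There is no depth.
- bot.sign_off(): hands the job in; it is judged then, once.
The state is a dict: "t": time; "q": joint angles; "joint_velocities": joint speeds; "tau": joint torques, N m; "tool_pos": TCP position; "orientation": TCP orientation; "wrist_force": force on the tool from outside, world axes, zero at the start; "wrist_torque": the same for the moment, N m; "opening": finger opening in mm; "gripper_force": force on a finger pad.
Only numpy, scipy, OpenCV 4.12 (cv2) and the standard library are available. Lean on these libraries where they do the work, as an engineer would, in place of code of your own. Each camera call takes 0.05 s, during which the arm holds its last target. There are 200 camera calls.

### The job

Take the break-over torque wrench from its rest, seat its ring fully down over the brass cap nut and tighten the nut (clockwise seen from above) until it is home and the handle distinctly gives at its hinge. Stop there, well before the hinge's end stop, and ease the handle back until it snaps straight without unscrewing the nut; then lift the wrench off and lay it back in its rest as it lay. Work gently, without hammering or pressing hard on the nut, and leave the other things on the worktop where they are.

Things in the scene. Friction and masses are not known exactly. Their poses are not given: they have to be found in the camera images.
- wrench_grip (a point): Middle of the wrench's black ribbed handle (22 mm wide, 22 mm high; reaches 60 mm behind and 46 mm ahead of this point), half-way up: 11 mm above the wrench's flat underside. x points along the handle towards the ring, z up. The wrench is 212 mm long, weighs about 0.4 kg and balances about 40 mm ahead of this point.
- wrench: The break-over wrench; origin on its underside below wrench_grip, same axes. 88 mm ahead is a hinge (axis z) carrying the ring head. A preloaded spring holds it straight; pulled clockwise (from above) with the ring stuck it gives at 1.0 N m (about 11 N sideways at the grip), then goes on at nearly the same force to a hard end at 0.20 rad. 0.05 rad is a distinct give, over 0.15 is forced. It springs back unloaded.
- ring (a point): Centre of the bottom face of the wrench's steel ring end, 120 mm ahead of the handle's middle. x along the head away from the handle, z up. Ring 52 mm outside, 16 mm high, bottom level with the wrench's underside; open hexagonal hole 32 mm across flats, its mouth flared to 38 mm over the lowest 4 mm. One flat is square to x, the others every 60 degrees.
- nut_seat (a point): On the axis of the brass cap nut, at the top of its round flange (46 mm across), 51 mm above the worktop: the ring's bottom comes to lie here. z up; x is square to one of the six flats and turns with the nut. Hexagon 30 mm across flats, rising 16 mm above this point, then a 4 mm cone narrowing to 23 mm. The fitting below is fixed.
- nut: The same nut, origin on its axis at the flange's underside, 5 mm lower; z up. It turns clockwise (from above) against a steady drag of about 0.45 N m (about 4 N at the grip) and after some 0.3 to 0.6 rad comes up hard: home, which must be felt. The ring has 0.1 rad of play either way and binds if lifted off under load. Driven backwards it unscrews against the same drag.
- nut_mark (a point): A point inside the nut 3 mm off its axis, at the flange's underside, turning with it. Its readings are too coarse to judge tightness by.
- home_mark (a point): The fixed point at which nut_mark lies when the nut is home. Too coarse to judge tightness by; its axes have no meaning.
- rest: Fixed wrench rest: strip 150 x 50 x 6 mm with two grey saddles (14 mm thick, 50 mm wide) 45 mm behind and 65 mm ahead of the origin along x; tops 40 mm above the worktop, each between two lips 7 mm high and 36 mm apart. Origin on the worktop; x is the way the ring end points when the wrench lies here, its handle's middle over the origin, 51 mm up.
- valve_mid (a point): Bystander: spare brass ball valve with a lever, 32 x 115 x 49 mm, this point about half-way up its body.
- tape: Bystander: white roll of tape lying flat, 52 mm across, 15 mm high, origin at its underside.
- cap: Bystander: grey bottle cap, 69 mm across, 24 mm high, origin at its underside.
Not all that is in view belongs to the job. What is shaped like the rest but pink is not meant.

How it is judged (in metres and radians):
On the way, in this order (a step that is already met when the one before it is completed fails the run):
1. the ring is seated fully down over the nut (horizontal distance between ring and nut_seat below 0.004 m and z of ring in the frame of nut_seat between -0.004 and 0.004 m and angle between ring's own z axis and vertical below 0.12 rad), for 0.2 s.
2. with the ring on the nut and the nut home, the handle has given at its hinge by at least 0.05 rad (all of step 1 and angle between the x axis of ring and the x axis of wrench_grip, either way round above 0.05 rad and distance between nut_mark and home_mark below 0.0003 m), for 0.1 s.
3. the handle is eased back until the hinge is straight, ring still on the nut and nut still home (all of step 1 and angle between the x axis of ring and the x axis of wrench_grip, either way round below 0.02 rad and distance between nut_mark and home_mark below 0.0003 m), for 0.1 s.
At the end, for the whole second after the job is handed in: The nut is still home (within 0.1 rad) and the wrench lies still in its rest as before: hinge straight, ring at the same end, handle's middle within 20 mm lengthways, 12 mm sideways and 4 mm in height of its place, within 0.2 rad of the rest's direction, level within 0.06 rad (distance between nut_mark and home_mark below 0.0003 m and x of wrench_grip in the frame of rest between -0.02 and 0.02 m and y of wrench_grip in the frame of rest between -0.012 and 0.012 m and z of wrench_grip in the frame of rest between 0.047 and 0.055 m and angle between the x axis of wrench_grip and the x axis of rest, either way round below 0.2 rad and angle between wrench_grip's own z axis and vertical below 0.06 rad and x of ring in the frame of rest above 0.08 m and angle between the x axis of ring and the x axis of wrench_grip, either way round below 0.02 rad and linear speed of wrench below 0.02 m/s); the robot touches nothing.
It fails at once if the hinge is forced more than 0.15 rad, close to its end stop (angle between the x axis of ring and the x axis of wrench_grip, either way round above 0.15 rad).
It fails at once if the wrench strikes or presses down on the nut's flange or top with more than 40 N (contact force between wrench and nut_c0 above 40 N or contact force between wrench and nut_c4 above 40 N).
It fails at once if a bystander is moved by more than 20 mm (distance of any of valve_mid, tape, cap from where it was at the start of the episode above 0.02 m).
It also fails if it takes over 72 s, if anything falls off the work surface, if the arm or the gripper's body presses on something with over 40 N, if the wrist force passes 120 N, or if a joint passes its speed limit or range.

## Working session

There is one attempt and no reset: what is moved stays moved. The work goes in short steps, Python scripts to look and compute and a tool call to move; the robot and the scene stay as the last step left them, time stands still between calls to the robot, and variables do not carry over. Pictures are saved under pics/ and viewed, at most 10 in all, crops included, and the job is handed in when it is done.

Besides the shell and the picture viewer there is one more tool, called by a JSON object that holds its "op" and its "data". drive_tool: Moves the arm, as the interface text tells. Its arguments: {"type":"object","properties":{"delta_pos":{"type":"array","items":{"type":"array","items":{"type":"number"}}},"yaw":{"type":"array","items":{"type":"number"}},"gripper":{"type":"array","items":{"type":"number"}},"newtons":{"type":"number"}},"required":["delta_pos","yaw","gripper"]}

```bash
ls; mkdir -p pics
python3 - <<'E'
from plant import bot
import cv2,pickle
print(bot.observe())
d={}
for n in("scene","top","wrist"):
    c=bot.camera(n);d[n]=c;cv2.imwrite(f"pics/{n}0.png",c["color"][:,:,::-1]);print(n,c["K"].tolist(),c["view"].round(4).tolist())
pickle.dump(d,open("c0.pkl","wb"))
E
```

```text
pics
{'t': 0.0, 'q': array([ 1.11885457e+00,  3.26956881e-01, -1.93590739e-01,  1.05195737e+00,
       -4.86776386e-06,  1.43661840e+00]), 'joint_velocities': array([-0.00058766,  0.00060115,  0.00020388,  0.00242762, -0.00144157,
       -0.00113565]), 'tau': array([-1.01868762e-03, -4.43399978e+01,  2.62442189e+01,  1.54738122e-02,
       -3.35408895e-04,  1.56415840e-07]), 'tool_pos': array([171.57210128, 521.95569315, 230.49212696]), 'orientation': array([-4.96967360e-01, -3.10153984e+00,  2.57133592e-03]), 'wrist_force': array([-0.54949378,  0.69826638, -0.07750691]), 'wrist_torque': array([ 0.00327231, -0.0035018 , -0.01064264]), 'gripper_force': 0.0, 'opening': 85.53231716214886}
scene [[546.9668810597177, 0.0, 332.8811021926421], [0.0, 546.9668810597177, 245.95024598648612], [0.0, 0.0, 1.0]] [[0.8649, -0.502, -0.0037, -511.6739], [0.3697, 0.6318, 0.6813, -188.405], [-0.3397, -0.5906, 0.732, -1441.6948], [0.0, 0.0, 0.0, 1.0]]
top [[497.73771420628054, 0.0, 324.5676321391846], [0.0, 497.73771420628054, 241.4296067113083], [0.0, 0.0, 1.0]] [[0.0215, -0.9997, -0.0146, -83.4655], [0.9941, 0.0198, 0.1063, -511.6106], [-0.1059, -0.0168, 0.9942, -1119.5421], [0.0, 0.0, 0.0, 1.0]]
wrist [[371.64829954431775, 0.0, 315.1398445722278], [0.0, 371.64829954431775, 237.14194695354905], [0.0, 0.0, 1.0]] [[0.3124, 0.9499, -0.0017, -549.7913], [-0.9114, 0.2993, -0.2824, 36.7545], [-0.2678, 0.0898, 0.9593, -379.6979], [0.0, 0.0, 0.0, 1.0]]
```

View pics/top0.png

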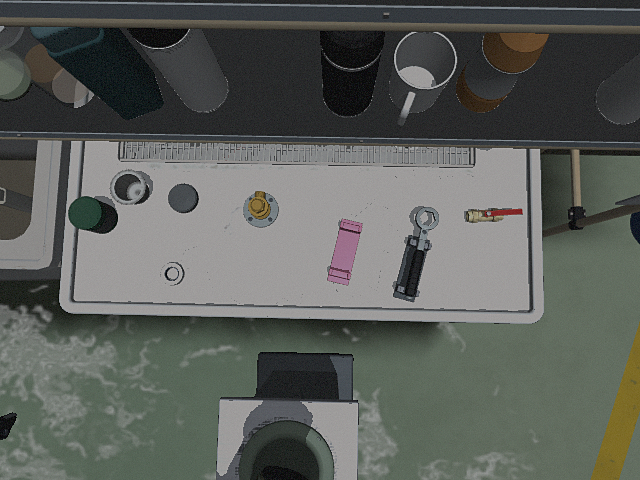

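View pics/scene0.png

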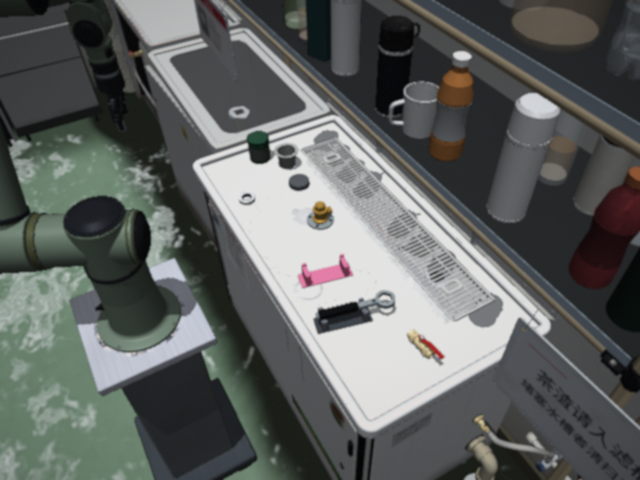

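The top picture shows the wrench in the dark/grey rest, with its ring at (425,218) and handle at (410,270). The brass nut on its round fitting is at (260,205), the pink decoy rest at (345,250), the valve at (493,215), the tape at (173,272) and the cap at (183,198). The scene view agrees: wrench (355,308), nut (320,212).

Candidates: for the wrench, only (410,270) (the pink one at (345,250) is empty and not meant). For the nut, brass on the flange at (260,205) against the brass valve at (493,215). I choose (410,270) and (260,205).

```bash
cat > h.py <<'E'
import numpy as np,cv2
from scipy.spatial.transform import Rotation as R
def ray(c,u,v,fish=False):
    K=c["K"];V=c["view"];a=(u-K[0,2])/K[0,0];b=(v-K[1,2])/K[1,1]
    if fish:
        r=np.hypot(a,b)+1e-12;d=np.array([a/r*np.sin(r),-b/r*np.sin(r),-np.cos(r)])
    else: d=np.array([a,-b,-1.])
    Rm=V[:3,:3];return -Rm.T@V[:3,3],Rm.T@d
def plane(c,u,v,z,fish=False):
    o,d=ray(c,u,v,fish);return o+d*(z-o[2])/d[2]
def proj(c,p,fish=False):
    q=c["view"][:3,:3]@np.asarray(p,float)+c["view"][:3,3];x,y,z=q[0],-q[1],-q[2];K=c["K"]
    if fish:
        r=np.hypot(x,y);t=np.arctan2(r,z);x,y,z=x/r*t,y/r*t,1
    return np.array([K[0,0]*x/z+K[0,2],K[1,1]*y/z+K[1,2]])
E
python3 - <<'E'
import pickle
from h import *
d=pickle.load(open("c0.pkl","rb"));c=d["top"]
im=c["color"][:,:,::-1];
a=cv2.resize(im[195:310,380:450],None,fx=5,fy=5,interpolation=cv2.INTER_CUBIC)
b=cv2.resize(im[180:240,230:290],None,fx=7,fy=7,interpolation=cv2.INTER_CUBIC)
o=np.zeros((580,790,3),np.uint8);o[:575,:350]=a;o[:420,360:780]=b;cv2.imwrite("pics/crop1.png",o)
hsv=cv2.cvtColor(im,cv2.COLOR_BGR2HSV)
m=cv2.inRange(hsv,(12,110,60),(35,255,255));m[:, :235]=0;m[:,285:]=0;m[:185]=0;m[240:]=0
v,u=np.nonzero(m);print("brass",len(u),u.min(),u.max(),v.min(),v.max(),u.mean(),v.mean())
for p,z in [((260,205),71),((425,218),56),((410,270),62),((493,215),25),((173,272),15),((183,198),24),((345,250),40)]:print(p,plane(c,*p,z).round(0))
print("shelf",[plane(c,300,143,z).round(0) for z in (0,300)])
E
```

```text
brass 407 248 269 191 218 258.6879606879607 205.5085995085995
(260, 205) [587.  72.  71.]
(425, 218) [ 568. -298.   56.]
(410, 270) [ 450. -264.   62.]
(493, 215) [ 582. -460.   25.]
(173, 272) [436. 278.  15.]
(183, 198) [609. 261.  24.]
(345, 250) [ 493. -120.   40.]
shelf [array([753.,  -8.,   0.]), array([660., -30., 300.])]
```

View pics/crop1.png

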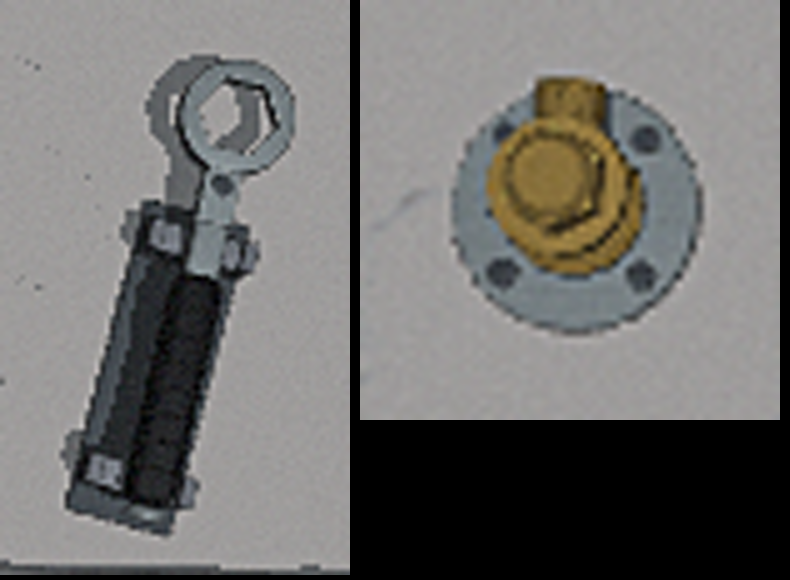

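View pics/wrist0.png

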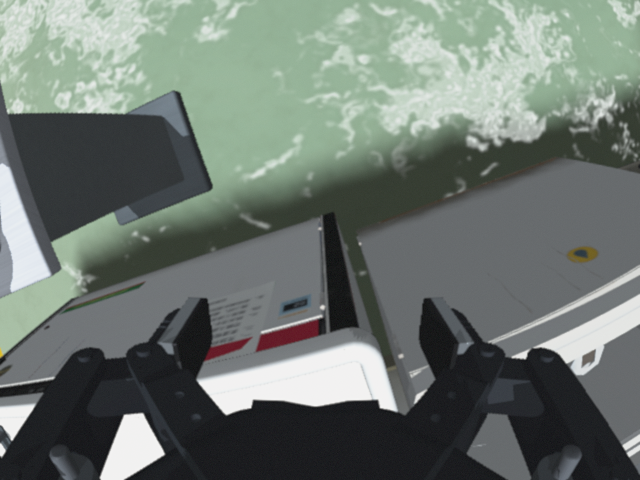

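The crop shows the ring centre at about (427.2,218.4), the handle running from (417.6,253) to (410.5,296), and the nut top at about (258,205.7). The valve has a lever and no flange, so the choice stands. The wrist view shows the two fingers at the bottom, with the camera on the tool's +x side. Next I view the nut with the wrist camera.

```bash
cat >> h.py <<'E'
def go(s,target,dh=0):
    """tool-axes shift (mm) from state s to world target"""
    return R.from_rotvec(s["orientation"]).inv().apply(np.array(target,float)-s["tool_pos"])
def head(s):
    x=-R.from_rotvec(s["orientation"]).as_matrix()[:,0];return np.degrees(np.arctan2(x[1],x[0]))
E
python3 - <<'E'
import pickle
from plant import bot
from h import *
d=pickle.load(open("c0.pkl","rb"));c=d["top"];s=bot.observe()
w=d["wrist"];V=w["view"];cam=-V[:3,:3].T@V[:3,3];print("cam rel tool",R.from_rotvec(s["orientation"]).inv().apply(cam-s["tool_pos"]).round(1),"head",head(s))
n=plane(c,258,205.7,71);r=plane(c,427.2,218.4,56);h1=plane(c,417.6,253,62);h2=plane(c,410.5,296,62)
print(n,r,h1,h2,np.degrees(np.arctan2(*(r-h2)[[1,0]])),np.hypot(*(r-h2)[:2]))
u=(r-h2)[:2];u/=np.hypot(*u);print("grip",r[:2]-120*u)
t=n+R.from_rotvec(s["orientation"]).apply([-50,0,0])
print("to view nut",t,go(s,[t[0],t[1],230]))
E
```

```text
cam rel tool [  72.     0.7 -143. ] head -18.20779198170736
[585.82159352  76.86068727  71.        ] [ 566.74407944 -302.91324801   56.        ] [ 487.7508569  -280.50181161   62.        ] [ 392.51589997 -265.0841399    62.        ] -12.250145137813169 178.28768870071295
grip [ 449.47641116 -277.4516303 ]
to view nut [633.31807094  61.23748218  70.99026078] [-582.54370338 -293.51915548    0.95139393]
```

Run:
```python
from plant import bot
from h import *
print(go(bot.observe(),[545,85,231])/16)
```

```text
[-3.07014143e+01 -1.86589944e+01 -1.52642399e-03]
```

{"op": "drive_tool", "data": {"delta_pos": [[-20, -12, 0], [-30, -18, 0], [-31, -19, 0], [-31, -19, 0], [-31, -19, 0], [-31, -19, 0], [-31, -19, 0], [-31, -19, 0], [-31, -19, 0], [-31, -19, 0]], "yaw": [0, 0, 0, 0, 0, 0, 0, 0, 0, 0], "gripper": [85, 85, 85, 85, 85, 85, 85, 85, 85, 85]}}

```text
t: 0.98
tool_pos: [398.7, 254.9, 231.2]
orientation: [-0.497, -3.102, 0.0]
wrist_force: [0.5, 0.0, 0.5]
opening: 84.9
gripper_force: 0.0
```

{"op": "drive_tool", "data": {"delta_pos": [[-31, -19, 0], [-31, -19, 0], [-31, -19, 0], [-31, -19, 0], [-31, -19, 0], [-25, -15, 10], [-10, -6, 25], [0, 0, 25], [0, 0, 0], [0, 0, 0]], "yaw": [0, 0, 0, 0, 0, 0, 0, 0, 0, 0], "gripper": [85, 85, 85, 85, 85, 85, 85, 85, 85, 85]}}

```text
t: 1.82
tool_pos: [540.7, 86.8, 170.1]
orientation: [-0.497, -3.098, 0.001]
wrist_force: [-1.0, -0.1, 0.7]
opening: 85.0
gripper_force: 0.0
```

Run:
```python
from plant import bot
from h import *
import pickle
s=bot.observe();print(s["t"],s["tool_pos"],head(s),s["q"])
c=bot.camera("wrist");im=c["color"][:,:,::-1];pickle.dump((c,s),open("c1.pkl","wb"))
cv2.imwrite("pics/w1.png",im)
e=proj(c,[586,77,71],True);print(e)
u,v=e.astype(int);cv2.imwrite("pics/w1c.png",cv2.resize(im[max(0,v-70):v+70,max(0,u-90):u+90],None,fx=4,fy=4,interpolation=cv2.INTER_CUBIC))
```

```text
1.8167 [540.72029857  86.75158423 170.07992029] -18.228698343644762 [ 2.42187374e-02  3.73477317e-01 -2.88511651e-01  9.13086645e-01
  1.04943299e-04  3.42366597e-01]
[321.14525347 299.77744338]
```

View pics/w1c.png

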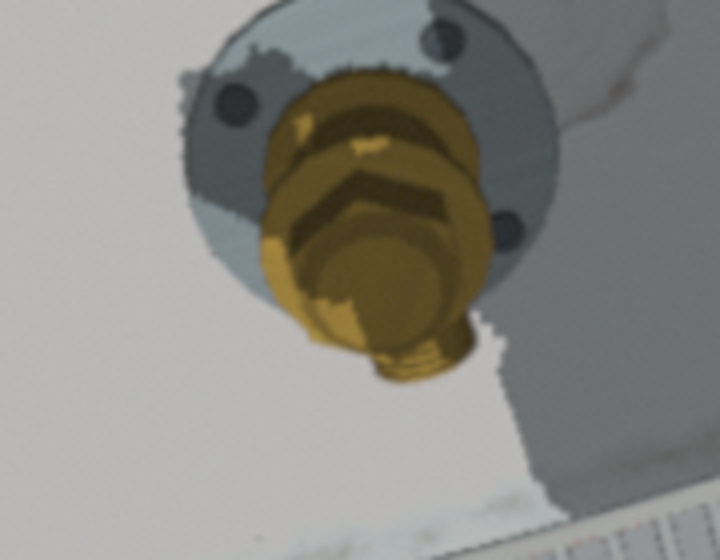

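Run:
```python
from h import *
import pickle
c,s=pickle.load(open("c1.pkl","rb"))
P=lambda x,y,z:plane(c,231+(x+.5)/4-.5,229+(y+.5)/4-.5,z,True)[:2]
im=c["color"];
f=np.array([P(377.5,y,51) for y in(137,352)]+[P(x,244,51) for x in(262,493)]);print("flange ends",f.round(1),f.mean(0), np.hypot(*(f[0]-f[1])),np.hypot(*(f[2]-f[3])))
t=np.array([P(382,y,71) for y in(222,362)]+[P(x,292,71) for x in(312,452)]);print("top",t.mean(0),np.hypot(*(t[2]-t[3])))
n=(f.mean(0))
for x,y in[(360,172),(291,238),(446,196)]:
    q=P(x,y,51)-n;print("vertex z51",np.hypot(*q),np.degrees(np.arctan2(q[1],q[0])))
nt=t.mean(0)
for x,y in[(361,203),(447,221),(300,262)]:
    q=P(x,y,67)-nt;print("vertex z67",np.hypot(*q),np.degrees(np.arctan2(q[1],q[0])))
```

```text
flange ends [[566.9  86.5]
 [610.6  72.6]
 [581.   58.6]
 [595.1 101. ]] [588.38187228  79.67501045] 45.8332622185201 44.713600361461786
top [588.73218575  79.91683504] 25.3451569162587
vertex z51 15.8491931204081 174.4987214276424
vertex z51 16.810352861791614 -114.13276275392649
vertex z51 16.6727650171769 110.750491222559
vertex z67 16.488818154362505 175.27712606510937
vertex z67 17.086677563354876 118.57587434519442
vertex z67 15.513852681565707 -124.4168106705306
```

The crop shows the nut from above: flange rim centred at crop (377,244), hexagon base vertices at (360,172), (291,238) and (446,196), and cone top centred at (382,292). That gives the nut at (588.5, 79.8) with flat normals at about 26° mod 60, and a flange of 45–46 mm as expected. Next I view the wrench.

{"op": "drive_tool", "data": {"delta_pos": [[-2, -15, -2], [-4, -30, -3], [-6, -38, -3], [-6, -39, -3], [-6, -39, -3], [-6, -39, -3], [-6, -39, -3], [-6, -39, 0], [-6, -39, 0], [-5, -30, 0]], "yaw": [0, 0, 0, 0, 0, 0, 0, 0, 0, 0], "gripper": [85, 85, 85, 85, 85, 85, 85, 85, 85, 85]}}

```text
t: 2.7
tool_pos: [484.7, -262.1, 193.9]
orientation: [0.497, 3.098, -0.004]
wrist_force: [-0.1, 0.6, -0.3]
opening: 84.9
gripper_force: 0.0
```

{"op": "drive_tool", "data": {"delta_pos": [[-4, -25, 0], [0, 0, 0], [0, 0, 0]], "yaw": [-6, 0, 0], "gripper": [85, 85, 85]}}

```text
t: 2.95
tool_pos: [480.8, -285.4, 193.2]
orientation: [0.337, 3.121, -0.002]
wrist_force: [-0.5, 0.4, -0.0]
opening: 85.0
gripper_force: 0.0
```

Run:
```python
from plant import bot
from h import *
import pickle
s=bot.observe();print(s["t"],s["tool_pos"],head(s))
c=bot.camera("wrist");im=c["color"][:,:,::-1];pickle.dump((c,s),open("c2.pkl","wb"))
cv2.imwrite("pics/w2.png",im)
for p in ([449.5,-277.5,62],[566.7,-303,56],[392.5,-265,62]):print(proj(c,p,True))
cv2.imwrite("pics/w2c.png",cv2.resize(im[60:460,160:480],None,fx=1.5,fy=1.5,interpolation=cv2.INTER_CUBIC))
```

```text
2.95 [ 480.8226484  -285.42113761  193.15758306] -12.33442677095992
[315.78245907 183.52264315]
[315.8390586  322.53016355]
[315.85233656 104.79285614]
```

View pics/w2c.png

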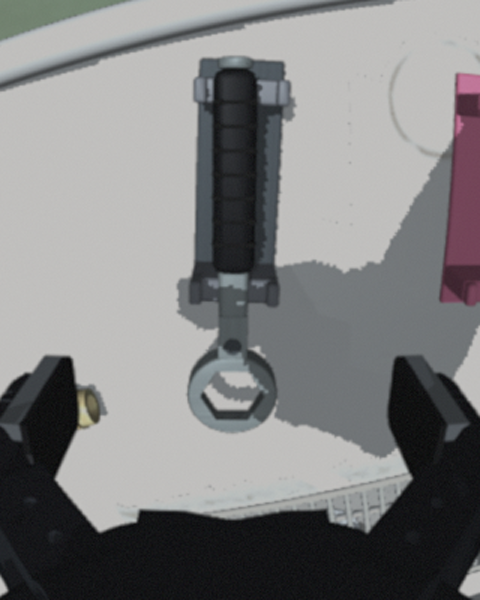

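Run:
```python
from plant import bot
from h import *
import pickle
c,s=pickle.load(open("c2.pkl","rb"))
g=lambda x,y:(160+(x+.5)/1.5-.5,60+(y+.5)/1.5-.5)
P=lambda x,y,z:plane(c,*g(x,y),z,True)[:2]
# subpixel handle midline: dark mask rows in the handle
im=cv2.cvtColor(c["color"],cv2.COLOR_RGB2GRAY);pts=[]
m=(im<45).astype(np.uint8)
for v in range(115,235):
    u=np.nonzero(m[v,295:340])[0]+295
    if len(u)>12: pts.append((u.min(),u.max(),v))
pts=np.array(pts);print(pts[::15])
q=np.array([plane(c,(a+b)/2,v,57,True)[:2] for a,b,v in pts]);d=q[-1]-q[0]
w=[np.hypot(*(plane(c,a-.5,v,57,True)-plane(c,b+.5,v,57,True))) for a,b,v in pts];print("width",np.median(w))
vx,vy,x0,y0=cv2.fitLine(q.astype(np.float32),cv2.DIST_HUBER,0,.01,.01).ravel();print("line heading",np.degrees(np.arctan2(vy,vx)),x0,y0)
rear=P(236,69,62);front=P(234,271,62);print("ends",rear,front,np.hypot(*(front-rear)))
r=[P(188,392,56),P(276,392,56)];b=P(232,431,56);print("ring",r,np.hypot(*(r[0]-r[1])),"bottom",b)
```

```text
[[303 330 115]
 [301 331 130]
 [302 331 145]
 [302 331 160]
 [302 331 175]
 [302 330 190]
 [302 330 205]
 [302 330 220]]Traceback (most recent call last):
  File "<stdin>", line 15, in <module>
TypeError: return arrays must be of ArrayType
```

Run:
```python
from plant import bot
from h import *
import pickle
c,s=pickle.load(open("c2.pkl","rb"))
g=lambda x,y:(160+(x+.5)/1.5-.5,60+(y+.5)/1.5-.5)
P=lambda x,y,z:plane(c,*g(x,y),z,True)[:2]
im=cv2.cvtColor(c["color"],cv2.COLOR_RGB2GRAY);m=(im<45)
q=[];w=[]
for v in range(120,230):
    u=np.nonzero(m[v,295:340])[0]+295
    a,b=plane(c,u.min()-.5,v,57,True)[:2],plane(c,u.max()+.5,v,57,True)[:2];q.append((a+b)/2);w.append(np.linalg.norm(a-b))
q=np.array(q,np.float32);print("width",np.median(w))
vx,vy,x0,y0=cv2.fitLine(q,cv2.DIST_HUBER,0,.01,.01).ravel();h=np.array([vx,vy])*np.sign(vx);print("heading",np.degrees(np.arctan2(h[1],h[0])),x0,y0)
rear=P(236,69,60);front=P(234,271,60);print("ends",rear,front,np.linalg.norm(front-rear))
r=[P(188,392,56),P(276,392,56)];b=P(232,431,56);print("ring",sum(r)/2,np.linalg.norm(r[0]-r[1]),"bottom",b)
p0=np.array([x0,y0]);L=lambda p:h@(p-p0)
print("along: rear,front,ringc,bottom",L(rear),L(front),L(sum(r)/2),L(b),"lateral ring",np.cross(h,sum(r)/2-p0))
grip=p0+h*np.mean([L(rear)+60,L(front)-46,L(b)-26-120]);print("grip",grip)
print("shift for TCP over grip+10",go(s,[*(grip+10*h),34]))
```

```text
width 22.470712129171943
heading -12.377578 440.5113 -275.01785
ends [ 393.33139509 -264.19927126] [ 493.3328269  -287.02120095] 102.57254426620003
ring [ 565.29372287 -303.87653972] 50.48080561945604 bottom [ 591.4839526  -309.61696673]
along: rear,front,ringc,bottom -48.4022535264724 54.16671786953334 128.06796436374935 154.87991235021806 lateral ring -1.4404009073124833
grip [ 449.83748249 -277.06452309]
shift for TCP over grip+10 [ 22.48187564   1.69328132 159.09627097]<stdin>:17: DeprecationWarning: Arrays of 2-dimensional vectors are deprecated. Use arrays of 3-dimensional vectors instead. (deprecated in NumPy 2.0)
```

The crop shows the wrench lying straight in its rest: handle from (236,70) to (234,270), ring centre about (232,390), pink rest off to the right. The measured sizes fit (handle width 22.5, length 103, ring 50.5). The grip is at (449.8,−277.1), heading −12.4°. Going down to grasp 10 mm ahead of the middle.

{"op": "drive_tool", "data": {"delta_pos": [[11, 0.8, 15], [11, 0.7, 30], [0, 0, 35], [0, 0, 33], [0, 0, 25], [0, 0, 15], [0, 0, 7], [0, 0, 0], [0, 0, 0], [0, 0, 0]], "yaw": [0, 0, 0, 0, 0, 0, 0, 0, 0, 0], "gripper": [85, 85, 85, 85, 85, 85, 85, 85, 60, 40], "newtons": 70}}

```text
t: 3.83
tool_pos: [460.3, -278.4, 32.9]
orientation: [0.333, 3.122, -0.002]
wrist_force: [0.7, -0.5, 0.0]
opening: 63.3
gripper_force: 0.0
```

{"op": "drive_tool", "data": {"delta_pos": [[0, 0, 0], [0, 0, 0], [0, 0, 0], [0, 0, 0], [0, 0, 0], [0, 0, 0]], "yaw": [0, 0, 0, 0, 0, 0], "gripper": [30, 25, 15, 10, 10, 10]}}

```text
t: 4.33
tool_pos: [459.5, -279.3, 32.4]
orientation: [0.335, 3.122, -0.003]
wrist_force: [-0.3, -1.4, 6.4]
opening: 20.7
gripper_force: 69.1
```

{"op": "drive_tool", "data": {"delta_pos": [[0, 0, -3], [0, 0, -6], [0, 0, -12], [0, 0, -20], [0, 0, -25], [0, 0, -20], [0, 0, -14], [0, 0, 0], [0, 0, 0]], "yaw": [0, 0, 0, 0, 0, 0, 0, 0, 0], "gripper": [10, 10, 10, 10, 10, 10, 10, 10, 10]}}

```text
t: 5.08
tool_pos: [459.1, -278.1, 131.5]
orientation: [0.334, 3.123, -0.001]
wrist_force: [0.2, -0.2, -4.2]
opening: 21.1
gripper_force: 68.8
```

Run:
```python
from plant import bot
from h import *
import pickle
s=bot.observe();print(s["t"],s["tool_pos"],head(s),s["wrist_force"],s["wrist_torque"],s["opening"])
o=np.zeros((480,800,3),np.uint8)
d={}
for n in("wrist","top","scene"): d[n]=bot.camera(n)
pickle.dump((d,s),open("c3.pkl","wb"))
o=np.hstack([cv2.resize(d["wrist"]["color"][:,:,::-1],(560,420)),cv2.resize(d["scene"]["color"][240:360,300:420,::-1],(240,420))[:, :]])
h=head(s)*np.pi/180;r=s["tool_pos"]+110*np.array([np.cos(h),np.sin(h),0]);r[2]+=8+16
print("expected ring top",r,proj(d["wrist"],r,True)*.875,proj(d["top"],r),proj(d["scene"],r))
cv2.imwrite("pics/l1.png",o)
```

```text
5.0833 [ 459.07094714 -278.14674421  131.53016307] -12.209490869692502 [ 0.2386786  -0.17281211 -4.20275533] [ 0.00220801  0.10465129 -0.0327598 ] 21.083497306852163
expected ring top [ 566.58284345 -301.41028115  155.53016307] [274.60045512 436.50965684] [435.71362186 211.06825546] [385.47547331 271.79693771]
```

View pics/l1.png

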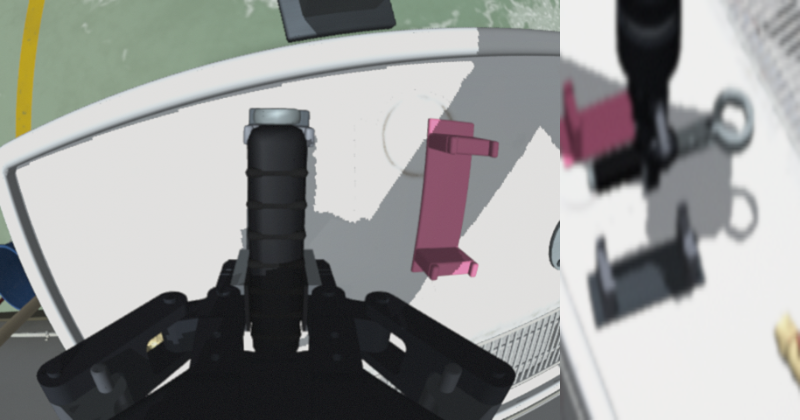

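The wrench is held and hanging level. The wrist view shows the handle between the pads at (275,200), and the scene crop shows the ring at (732,120) with the empty rest below. Moving over the nut.

{"op": "drive_tool", "data": {"delta_pos": [[2, 16, 0], [4, 30, 0], [4, 38, 0], [4, 38, 0], [4, 38, 0], [4, 38, 0], [4, 38, 0], [4, 36, 0], [4, 25, 0], [1.6, 12, 0]], "yaw": [0, 0, 0, 0, 0, 0, 0, 0, 0, 0], "gripper": [10, 10, 10, 10, 10, 10, 10, 10, 10, 10]}}

```text
t: 6.07
tool_pos: [488.3, 34.7, 130.1]
orientation: [-0.328, -3.122, -0.002]
wrist_force: [0.2, -0.1, -4.4]
opening: 20.9
gripper_force: 69.2
```

{"op": "drive_tool", "data": {"delta_pos": [[0, 0, 0], [0, 0, 0], [0, 0, 0], [0, 0, 0], [0, 0, 0], [0, 0, 0], [0, 0, 0], [0, 0, 5], [0, 0, 5], [0, 0, 0]], "yaw": [-4, -6, -6, -6, -6, -6, -4.4, 0, 0, 0], "gripper": [10, 10, 10, 10, 10, 10, 10, 10, 10, 10]}}

```text
t: 6.9
tool_pos: [488.4, 31.2, 119.6]
orientation: [0.708, -3.058, -0.001]
wrist_force: [0.7, -1.1, -5.1]
opening: 21.1
gripper_force: 69.2
```

Run:
```python
from plant import bot
from h import *
import pickle
from scipy.optimize import least_squares
c,_=pickle.load(open("c1.pkl","rb"))
P=lambda x,y,z:plane(c,231+(x+.5)/4-.5,229+(y+.5)/4-.5,z,True)[:2]
A=[(360,172,51,3),(291,238,51,4),(446,196,51,2),(361,203,67,3),(447,221,67,2),(300,262,67,4)]
def f(p):
    r=[]
    for x,y,z,k in A:
        a=p[2]+k*np.pi/3;r+=list(P(x,y,z)-p[:2]-17.32*np.array([np.cos(a),np.sin(a)]))
    return r
so=least_squares(f,[588,80,-.1]);print("nut fit",so.x[:2],"vertex",np.degrees(so.x[2]),"flat",np.degrees(so.x[2])+30,np.array(so.fun).round(1))
s=bot.observe();print(s["t"],s["tool_pos"],head(s),s["wrist_force"])
d={n:bot.camera(n) for n in("top","scene")};pickle.dump((d,s),open("c4.pkl","wb"))
h=head(s)*np.pi/180;r=s["tool_pos"]+110*np.array([np.cos(h),np.sin(h),0]);r[2]+=24
print("expected ring top",r)
ims=[]
for n in d:
    u,v=proj(d[n],r);print(n,u,v);u,v=int(u),int(v);ims.append(cv2.resize(d[n]["color"][v-40:v+40,u-40:u+40,::-1],(400,400),interpolation=cv2.INTER_CUBIC));print("origin",u-40,v-40)
cv2.imwrite("pics/n1.png",np.hstack(ims))
```

```text
nut fit [589.77542352  80.29756743] vertex -1.9227061870981141 flat 28.077293812901885 [ 0.1  0.3  0.9 -1.3  0.9 -0.3 -0.2  0.4 -1.1 -0.7 -0.7  1.5]
6.9 [488.35142442  31.15136668 119.57348421] 26.067764554898265 [ 0.65017048 -1.06807009 -5.0693171 ]
expected ring top [587.1616689   79.48909093 143.57348421]
top 251.64483094704025 198.87671383146014
origin 211 158
scene 317.5727403603493 184.89732444796047
origin 277 144
```

View pics/n1.png

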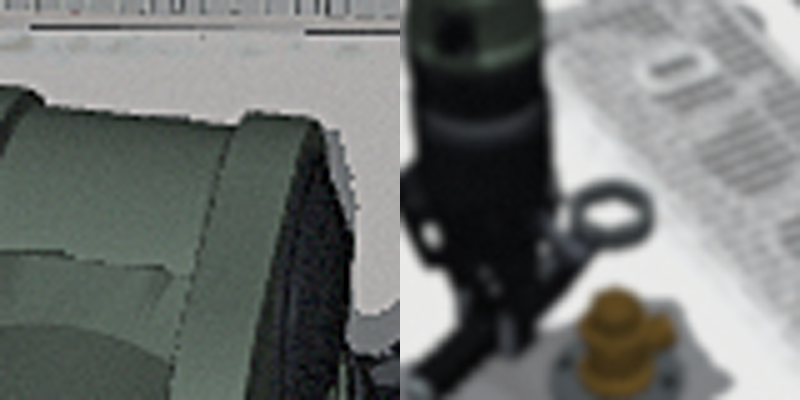

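The right half shows the ring at (610,207) floating above the nut, whose top is near (612,300); the top camera is blocked by the arm. I'll compare both with their expected projections in the scene camera.

Run:
```python
from h import *
import pickle
d,s=pickle.load(open("c4.pkl","rb"));c=d["scene"];h=np.radians(26.07);T=s["tool_pos"]
im=c["color"][:,:,::-1];g=cv2.cvtColor(im,cv2.COLOR_BGR2GRAY).astype(float)
ca=lambda ctr,r,z:np.array([proj(c,[ctr[0]+r*np.cos(a),ctr[1]+r*np.sin(a),z]) for a in np.linspace(0,6.28,90,endpoint=False)])
ring=T[:2]+110*np.array([np.cos(h),np.sin(h)])
e=ca(ring,26,T[2]+24);print("ring outer top exp: u",e[:,0].min(),e[:,0].max(),"v",e[:,1].min())
# observed: hole blob bright inside ring
sub=g[165:210,295:345];m=(sub<150).astype(np.uint8)
hole=(sub>150).astype(np.uint8);n,l,st,ce=cv2.connectedComponentsWithStats(hole,connectivity=4)
for i in range(1,n):
    if 10<st[i,4]<400:print("hole obs",ce[i]+[295,165],st[i,4])
hx=[proj(c,[*(ring+18.5*np.array([np.cos(h+a),np.sin(h+a)])),z]) for z in(T[2]+24,) for a in np.radians(np.arange(30,390,60))]
def inter(z1,z2):
    M=[]
    for z,f in((z1,32),(z2,32)):
        k=np.zeros((480*8,640*8),np.uint8);p=np.array([proj(c,[*(ring+f/2/np.cos(np.pi/6)*np.array([np.cos(h+a),np.sin(h+a)])),z]) for a in np.radians(np.arange(30,390,60))])
        cv2.fillPoly(k,[np.int32((p+.5)*8)],1);M.append(k)
    v,u=np.nonzero(M[0]&M[1]);return (u.mean()+.5)/8-.5,(v.mean()+.5)/8-.5,len(u)/64
print("hole exp",inter(T[2]+24,T[2]+8))
hsv=cv2.cvtColor(im,cv2.COLOR_BGR2HSV);b=cv2.inRange(hsv,(8,110,40),(35,255,255))[195:230,300:345]
for v in range(0,35,1):
    u=np.nonzero(b[v])[0]
    if len(u):print(v+195,u.min()+300,u.max()+300,end=" | ")
for r,z in((11.5,71),(17.3,67),(17.3,51),(23,51),(23,46)):
    e=ca((588.8,79.9),r,z);print("\n",r,z,"u",e[:,0].min().round(1),e[:,0].max().round(1),"v",e[:,1].min().round(1),e[:,1].max().round(1),end="")
```

```text
ring outer top exp: u 308.58489526370363 326.55213316137934 v 179.06891624883468
hole obs [318.525 186.375] 40
hole exp (np.float64(317.6539554905783), np.float64(187.00402046783626), 24.046875)
203 317 322 | 204 317 323 | 205 316 324 | 206 315 324 | 207 315 325 | 208 314 330 | 209 313 330 | 210 314 330 | 211 314 330 | 212 315 330 | 213 315 329 | 214 315 326 | 215 314 326 | 216 314 326 | 217 313 326 | 218 313 326 | 219 314 326 | 220 314 326 | 221 315 325 | 222 316 323 | 
 11.5 71 u 314.7 322.4 v 200.5 205.8
 17.3 67 u 312.8 324.4 v 200.2 208.1
 17.3 51 u 313.0 324.5 v 204.1 212.0
 23 51 u 311.1 326.3 v 202.9 213.3
 23 46 u 311.2 326.4 v 204.1 214.5
```

{"op": "drive_tool", "data": {"delta_pos": [[-1.6, -2.1, 8], [0, 0, 16], [0, 0, 16], [0, 0, 8], [0, 0, 3], [0, 0, 2], [0, 0, 2], [0, 0, 1], [0, 0, 0]], "yaw": [-1, 0, 0, 0, 0, 0, 0, 0, 0], "gripper": [10, 10, 10, 10, 10, 10, 10, 10, 10]}}

```text
t: 7.75
tool_pos: [492.4, 30.2, 65.6]
orientation: [-0.738, 3.053, -0.0]
wrist_force: [0.0, 0.7, -4.5]
opening: 20.9
gripper_force: 69.2
```

Run:
```python
from plant import bot
from h import *
s=bot.observe();print(s["tool_pos"],head(s),s["wrist_force"],s["wrist_torque"])
c=bot.camera("scene");im=c["color"][165:235,285:355,::-1]
t=bot.camera("top")["color"][180:240,220:290,::-1]
cv2.imwrite("pics/n2.png",np.hstack([cv2.resize(im,(400,400),interpolation=cv2.INTER_CUBIC),cv2.resize(t,(400,400))]))
```

```text
[492.38984648  30.18535325  65.64285754] 27.194610699797682 [ 0.03232125  0.73761225 -4.45252931] [-0.03978919  0.08626556 -0.00445552]
```

View pics/n2.png

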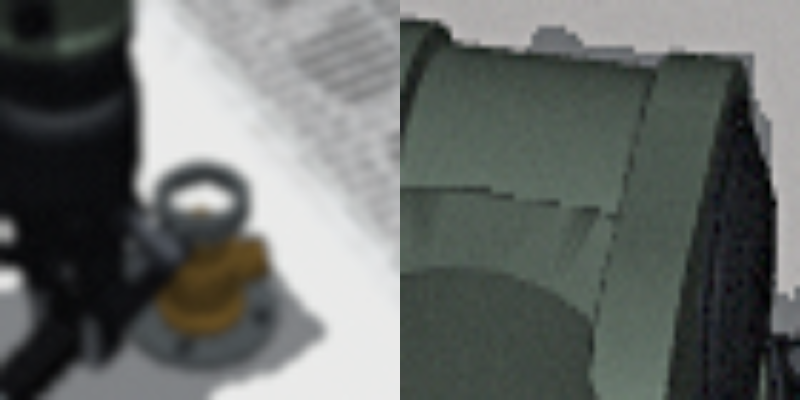

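The ring at (203,195) sits centred over the nut tip at (203,210), just above contact. Lowering gently by feel.

{"op": "drive_tool", "data": {"delta_pos": [[0, 0, 1.5], [0, 0, 1.5], [0, 0, 1.5], [0, 0, 1.5], [0, 0, 0]], "yaw": [0, 0, 0, 0, 0], "gripper": [10, 10, 10, 10, 10]}}

```text
t: 8.27
tool_pos: [491.7, 30.2, 58.9]
orientation: [0.738, -3.053, -0.0]
wrist_force: [-0.5, -0.1, -4.7]
opening: 21.2
gripper_force: 69.2
```

{"op": "drive_tool", "data": {"delta_pos": [[0, 0, 1], [0, 0, 1], [0, 0, 0]], "yaw": [0, 0, 0], "gripper": [10, 10, 10]}}

```text
t: 8.52
tool_pos: [491.9, 30.1, 57.5]
orientation: [-0.738, 3.053, -0.0]
wrist_force: [-2.3, -1.4, 1.9]
opening: 21.2
gripper_force: 70.1
```

{"op": "drive_tool", "data": {"delta_pos": [[1, 0, 0], [1, 0, 0], [0, 0, 0.5], [0, 0, 0.5], [0, 0, 0]], "yaw": [0, 0, 0, 0, 0], "gripper": [10, 10, 10, 10, 10]}}

```text
t: 8.93
tool_pos: [490.1, 29.3, 56.1]
orientation: [0.738, -3.053, -0.0]
wrist_force: [-0.4, -0.0, -3.8]
opening: 21.2
gripper_force: 69.4
```

```bash
cat > st.py <<'E'
from plant import bot
from h import *
s=bot.observe();r=R.from_rotvec(s["orientation"]).inv()
print("t",s["t"],"pos",s["tool_pos"].round(1),"head",round(head(s),2),"F tool",r.apply(s["wrist_force"]).round(1),"M tool",r.apply(s["wrist_torque"]).round(2),"Fz",s["wrist_force"][2].round(1))
E
python3 st.py
```

```text
t 8.9333 pos [490.1  29.3  56.1] head 27.19 F tool [0.4 0.2 3.8] M tool [-0.02  0.1  -0.04] Fz -3.8
```

Contact is released; continuing down.

{"op": "drive_tool", "data": {"delta_pos": [[0, 0, 1], [0, 0, 1], [0, 0, 0.5], [0, 0, 0]], "yaw": [0, 0, 0, 0], "gripper": [10, 10, 10, 10]}}

```text
t: 9.27
tool_pos: [490.2, 29.2, 54.2]
orientation: [-0.738, 3.053, -0.0]
wrist_force: [-4.0, -0.9, 4.8]
opening: 21.0
gripper_force: 70.5
```

```bash
python3 st.py
```

```text
t 9.2667 pos [490.2  29.2  54.2] head 27.19 F tool [ 4.   1.  -4.8] M tool [-0.14  0.19 -0.04] Fz 4.8
```

{"op": "drive_tool", "data": {"delta_pos": [[0.7, 0.3, 0], [0.5, 0.2, 0], [0, 0, 0.5], [0, 0, 0.5], [0, 0, 0]], "yaw": [0, 0, 0, 0, 0], "gripper": [10, 10, 10, 10, 10]}}

```text
t: 9.68
tool_pos: [488.5, 29.1, 52.2]
orientation: [0.738, -3.053, 0.0]
wrist_force: [1.7, -1.1, -2.9]
opening: 20.6
gripper_force: 69.3
```

```bash
python3 st.py
```

```text
t 9.6833 pos [488.5  29.1  52.2] head 27.18 F tool [-1.  -1.8  2.9] M tool [ 0.23 -0.07  0.19] Fz -2.9
```

{"op": "drive_tool", "data": {"delta_pos": [[0, -0.3, 0.5], [0, 0, 1], [0, 0, 1], [0, 0, 1], [0, 0, 0]], "yaw": [0, 0, 0, 0, 0], "gripper": [10, 10, 10, 10, 10]}}

```text
t: 10.1
tool_pos: [488.6, 29.0, 48.8]
orientation: [0.738, -3.053, -0.0]
wrist_force: [-0.6, 0.6, -4.3]
opening: 21.0
gripper_force: 69.3
```

```bash
python3 st.py
```

```text
t 10.1 pos [488.6  29.   48.8] head 27.19 F tool [0.2 0.8 4.3] M tool [0.09 0.18 0.02] Fz -4.3
```

{"op": "drive_tool", "data": {"delta_pos": [[0, 0, 1.2], [0, 0, 1.2], [0, 0, 1], [0, 0, 0.6], [0, 0, 0]], "yaw": [0, 0, 0, 0, 0], "gripper": [10, 10, 10, 10, 10]}}

```text
t: 10.52
tool_pos: [488.9, 28.9, 45.1]
orientation: [0.738, -3.053, -0.0]
wrist_force: [0.4, -0.2, -4.5]
opening: 20.7
gripper_force: 69.3
```

{"op": "drive_tool", "data": {"delta_pos": [[0, 0, 0.6], [0, 0, 0.4], [0, 0, 0]], "yaw": [0, 0, 0], "gripper": [10, 10, 10]}}

```text
t: 10.77
tool_pos: [489.0, 28.9, 44.2]
orientation: [-0.738, 3.054, 0.0]
wrist_force: [0.4, 0.0, -4.0]
opening: 21.1
gripper_force: 69.3
```

```bash
python3 st.py
```

```text
t 10.7667 pos [489.   28.9  44.2] head 27.19 F tool [-0.4 -0.1  4. ] M tool [0.   0.13 0.02] Fz -4.0
```

{"op": "drive_tool", "data": {"delta_pos": [[0, 0, 0.6], [0, 0, 0.4], [0, 0, 0]], "yaw": [0, 0, 0], "gripper": [10, 10, 10]}}

```text
t: 11.02
tool_pos: [489.1, 28.9, 43.4]
orientation: [-0.738, 3.053, -0.0]
wrist_force: [-0.7, -0.6, -2.2]
opening: 21.0
gripper_force: 69.4
```

```bash
python3 st.py
```

```text
t 11.0167 pos [489.1  28.9  43.4] head 27.19 F tool [ 0.9 -0.2  2.2] M tool [0.03 0.06 0.09] Fz -2.2
```

Seated: light touch at TCP z 43.4, exactly the expected height. Gripping firmer and starting to turn about the nut axis (clockwise = +yaw).

{"op": "drive_tool", "data": {"delta_pos": [[0, 0, 0.3], [0, 0, 0], [0, 1.9, 0], [0, 3.8, 0], [-0.1, 3.8, 0], [0, 0, 0]], "yaw": [0, 0, 1, 2, 2, 0], "gripper": [10, 10, 10, 10, 10, 10], "newtons": 110}}

```text
t: 11.52
tool_pos: [485.2, 37.8, 43.2]
orientation: [-0.603, 3.082, -0.001]
wrist_force: [-0.3, -1.8, -1.8]
opening: 20.7
gripper_force: 109.2
```

```bash
cat >> st.py <<'E'
f=r.apply(s["wrist_force"]);m=r.apply(s["wrist_torque"]);print("torque nut %.2f hinge %.2f"%(m[2]+.11*f[1],m[2]+.078*f[1]))
E
python3 st.py
```

```text
t 11.5167 pos [485.2  37.8  43.2] head 22.13 F tool [ 0.9 -1.5  1.8] M tool [0.17 0.06 0.15] Fz -1.8
torque nut -0.02 hinge 0.03
```

{"op": "drive_tool", "data": {"delta_pos": [[0, 3.8, 0], [-0.1, 3.8, 0], [0, 3.8, 0], [0, 0, 0]], "yaw": [2, 2, 2, 0], "gripper": [10, 10, 10, 10]}}

```text
t: 11.85
tool_pos: [481.2, 48.1, 43.1]
orientation: [-0.443, 3.11, -0.002]
wrist_force: [-0.9, -1.4, -0.8]
opening: 20.5
gripper_force: 109.3
```

```bash
python3 st.py
```

```text
t 11.85 pos [481.2  48.1  43.1] head 16.2 F tool [ 1.3 -1.1  0.8] M tool [0.38 0.06 0.15] Fz -0.8
torque nut 0.03 hinge 0.06
```

{"op": "drive_tool", "data": {"delta_pos": [[0, 2.9, 0], [-0.1, 2.9, 0], [0, 0, 0]], "yaw": [1.5, 1.5, 0], "gripper": [10, 10, 10]}}

```text
t: 12.1
tool_pos: [479.8, 53.6, 43.1]
orientation: [-0.362, 3.121, -0.001]
wrist_force: [-1.3, -2.9, 0.1]
opening: 20.4
gripper_force: 109.4
```

```bash
python3 st.py
```

```text
t 12.1 pos [479.8  53.6  43.1] head 13.24 F tool [ 1.9 -2.5 -0.1] M tool [0.4  0.08 0.11] Fz 0.1
torque nut -0.17 hinge -0.09
```

{"op": "drive_tool", "data": {"delta_pos": [[0, 2.9, 0], [-0.1, 2.9, 0], [0, 0, 0]], "yaw": [1.5, 1.5, 0], "gripper": [10, 10, 10]}}

```text
t: 12.35
tool_pos: [478.6, 59.3, 43.1]
orientation: [-0.281, 3.129, -0.001]
wrist_force: [-1.9, -2.4, -0.0]
opening: 19.9
gripper_force: 109.4
```

```bash
python3 st.py
```

```text
t 12.35 pos [478.6  59.3  43.1] head 10.25 F tool [ 2.3 -2.   0. ] M tool [0.46 0.08 0.1 ] Fz -0.0
torque nut -0.12 hinge -0.06
```

{"op": "drive_tool", "data": {"delta_pos": [[0, 1.9, 0], [0, 1.9, 0], [0, 1.9, 0], [0, 1.9, 0]], "yaw": [1, 1, 1, 1], "gripper": [10, 10, 10, 10]}}

```text
t: 12.68
tool_pos: [477.5, 67.0, 43.0]
orientation: [-0.168, 3.137, -0.001]
wrist_force: [-1.6, -2.1, -1.3]
opening: 20.2
gripper_force: 109.3
```

```bash
python3 st.py
```

```text
t 12.6833 pos [477.5  67.   43. ] head 6.11 F tool [ 1.9 -1.9  1.3] M tool [ 0.56 -0.07 -0.19] Fz -1.3
torque nut -0.41 hinge -0.34
```

Moving drag −0.41 N·m: the nut is turning. Continuing.

{"op": "drive_tool", "data": {"delta_pos": [[0.2, 1.9, 0], [0, 1.9, 0], [0, 1.9, 0], [0, 1.9, 0], [0, 1.9, 0]], "yaw": [1, 1, 1, 1, 1], "gripper": [10, 10, 10, 10, 10]}}

```text
t: 13.1
tool_pos: [477.0, 76.8, 43.1]
orientation: [-0.03, 3.141, 0.0]
wrist_force: [1.1, -1.9, -0.9]
opening: 20.3
gripper_force: 109.3
```

```bash
python3 st.py
```

```text
t 13.1 pos [477.   76.8  43.1] head 1.1 F tool [-1.1 -1.9  0.9] M tool [ 0.56 -0.39 -0.17] Fz -0.9
torque nut -0.38 hinge -0.32
```

{"op": "drive_tool", "data": {"delta_pos": [[0, 1.9, 0], [0, 1.9, 0], [0, 1.9, 0]], "yaw": [1, 1, 1], "gripper": [10, 10, 10]}}

```text
t: 13.35
tool_pos: [477.0, 82.5, 43.1]
orientation: [0.052, 3.14, 0.0]
wrist_force: [1.8, -0.8, -2.9]
opening: 20.5
gripper_force: 109.3
```

```bash
python3 st.py
```

```text
t 13.35 pos [477.   82.5  43.1] head -1.9 F tool [-1.9 -0.7  2.9] M tool [ 0.4  -0.68 -0.29] Fz -2.9
torque nut -0.37 hinge -0.35
```

{"op": "drive_tool", "data": {"delta_pos": [[-0.3, 1.9, 0], [0, 1.9, 0], [0, 1.9, 0]], "yaw": [1, 1, 1], "gripper": [10, 10, 10]}}

```text
t: 13.6
tool_pos: [477.3, 88.3, 43.1]
orientation: [0.134, 3.138, 0.001]
wrist_force: [1.7, -1.1, -0.5]
opening: 20.5
gripper_force: 109.3
```

```bash
python3 st.py
```

```text
t 13.6 pos [477.3  88.3  43.1] head -4.89 F tool [-1.7 -1.   0.5] M tool [ 0.26 -0.69 -0.35] Fz -0.5
torque nut -0.46 hinge -0.43
```

{"op": "drive_tool", "data": {"delta_pos": [[-0.2, 1.9, 0], [0, 1.9, 0], [0, 1.9, 0]], "yaw": [1, 1, 1], "gripper": [10, 10, 10]}}

```text
t: 13.85
tool_pos: [477.9, 94.0, 43.0]
orientation: [0.216, 3.134, 0.001]
wrist_force: [2.3, 0.4, -1.0]
opening: 20.2
gripper_force: 109.4
```

```bash
python3 st.py
```

```text
t 13.85 pos [477.9  94.   43. ] head -7.89 F tool [-2.3  0.7  1. ] M tool [ 0.1  -0.63 -0.39] Fz -1.0
torque nut -0.31 hinge -0.33
```

{"op": "drive_tool", "data": {"delta_pos": [[-0.3, 2.3, 0], [0, 2.1, 0], [0, 2, 0]], "yaw": [1, 1, 1], "gripper": [10, 10, 10]}}

```text
t: 14.1
tool_pos: [479.0, 99.8, 43.0]
orientation: [-0.299, -3.127, 0.001]
wrist_force: [0.8, -2.5, 0.2]
opening: 20.1
gripper_force: 109.3
```

```bash
python3 st.py
```

```text
t 14.1 pos [479.   99.8  43. ] head -10.92 F tool [-1.2 -2.3 -0.2] M tool [ 0.4  -0.53 -0.28] Fz 0.2
torque nut -0.54 hinge -0.47
```

{"op": "drive_tool", "data": {"delta_pos": [[-0.2, 2, 0], [0, 2, 0]], "yaw": [1, 1], "gripper": [10, 10]}}

```text
t: 14.27
tool_pos: [479.8, 103.7, 42.9]
orientation: [-0.353, -3.121, 0.001]
wrist_force: [0.4, -2.1, 1.3]
opening: 20.4
gripper_force: 109.4
```

```bash
python3 st.py
```

```text
t 14.2667 pos [479.8 103.7  42.9] head -12.92 F tool [-0.9 -2.  -1.3] M tool [ 0.46 -0.48 -0.22] Fz 1.3
torque nut -0.44 hinge -0.38
```

{"op": "drive_tool", "data": {"delta_pos": [[-0.1, 2, -0.2], [0, 1.9, 0]], "yaw": [1, 1], "gripper": [10, 10]}}

```text
t: 14.43
tool_pos: [480.6, 107.0, 43.0]
orientation: [-0.407, -3.114, 0.003]
wrist_force: [0.0, -5.1, -0.7]
opening: 20.3
gripper_force: 109.5
```

```bash
python3 st.py
```

```text
t 14.4333 pos [480.6 107.   43. ] head -14.89 F tool [-1.4 -5.   0.7] M tool [ 1.05 -0.51 -0.57] Fz -0.7
torque nut -1.12 hinge -0.96
```

Torque jumped to −1.1 N·m: home. Now a controlled give, pivoting about the hinge.

{"op": "drive_tool", "data": {"delta_pos": [[0, 1.5, 0], [0, 1.4, 0]], "yaw": [1, 1], "gripper": [10, 10]}}

```text
t: 14.6
tool_pos: [481.3, 109.8, 43.0]
orientation: [-0.461, -3.107, 0.003]
wrist_force: [-0.9, -5.2, 0.3]
opening: 20.4
gripper_force: 109.4
```

```bash
python3 st.py
```

```text
t 14.6 pos [481.3 109.8  43. ] head -16.89 F tool [-0.6 -5.3 -0.3] M tool [ 1.02 -0.48 -0.61] Fz 0.3
torque nut -1.19 hinge -1.02
```

{"op": "drive_tool", "data": {"delta_pos": [[0, 1.4, 0], [0, 1.4, 0], [0, 1.4, 0], [0, 0, 0]], "yaw": [1, 1, 1, 0], "gripper": [10, 10, 10, 10]}}

```text
t: 14.93
tool_pos: [482.7, 113.8, 43.0]
orientation: [-0.542, -3.094, 0.003]
wrist_force: [-0.3, -5.9, 0.2]
opening: 20.4
gripper_force: 109.5
```

```bash
python3 st.py
python3 - <<'E'
from plant import bot
import cv2
im=bot.camera("scene")["color"][160:260,260:360,::-1];cv2.imwrite("pics/g1.png",cv2.resize(im,(600,600),interpolation=cv2.INTER_CUBIC))
E
```

```text
t 14.9333 pos [482.7 113.8  43. ] head -19.87 F tool [-1.7 -5.7 -0.2] M tool [ 1.03 -0.57 -0.6 ] Fz 0.2
torque nut -1.23 hinge -1.05
```

Plateau confirmed (1.02 → 1.05 over 3°). A touch more for margin, hold, then ease back about the hinge.

{"op": "drive_tool", "data": {"delta_pos": [[0, 1, 0], [0, 0, 0], [0, 0, 0], [0, -1, 0], [0, -1.4, 0], [0, -1.4, 0], [0, -1.4, 0], [0, -1.4, 0]], "yaw": [0.7, 0, 0, -0.7, -1, -1, -1, -1], "gripper": [10, 10, 10, 10, 10, 10, 10, 10]}}

```text
t: 15.65
tool_pos: [481.0, 108.3, 43.0]
orientation: [-0.431, -3.111, 0.003]
wrist_force: [-0.1, -4.8, -0.6]
opening: 20.2
gripper_force: 109.7
```

```bash
python3 st.py
```

```text
t 15.65 pos [481.  108.3  43. ] head -15.79 F tool [-1.2 -4.6  0.6] M tool [ 1.02 -0.48 -0.58] Fz -0.6
torque nut -1.09 hinge -0.94
```

{"op": "drive_tool", "data": {"delta_pos": [[0, -1.6, 0], [0, -1.8, 0], [0, 0, 0], [0, 0, 0]], "yaw": [-1, -1, 0, 0], "gripper": [10, 10, 10, 10]}}

```text
t: 15.98
tool_pos: [480.3, 105.9, 43.1]
orientation: [-0.379, -3.118, -0.001]
wrist_force: [-0.4, -2.5, -1.2]
opening: 20.4
gripper_force: 109.4
```

```bash
python3 st.py
```

```text
t 15.9833 pos [480.3 105.9  43.1] head -13.87 F tool [-0.2 -2.5  1.2] M tool [ 0.44 -0.26  0.07] Fz -1.2
torque nut -0.20 hinge -0.12
```

The hinge is straight again. Backing into the middle of the play so the ring lifts freely.

{"op": "drive_tool", "data": {"delta_pos": [[0, -1.9, 0], [0, -1.9, 0], [0, -1.9, 0], [0, 0, 0], [0, 0, 0]], "yaw": [-1, -1, -1, 0, 0], "gripper": [10, 10, 10, 10, 10]}}

```text
t: 16.4
tool_pos: [479.0, 100.2, 43.1]
orientation: [-0.296, -3.127, -0.001]
wrist_force: [-0.4, -1.2, -1.1]
opening: 20.5
gripper_force: 109.4
```

```bash
python3 st.py
```

```text
t 16.4 pos [479.  100.2  43.1] head -10.81 F tool [ 0.1 -1.2  1.1] M tool [ 0.2  -0.17  0.07] Fz -1.1
torque nut -0.06 hinge -0.03
```

{"op": "drive_tool", "data": {"delta_pos": [[0, -2.2, 0], [0, 0, -1], [0, 0, -2], [0, 0, -2], [0, 0, 0]], "yaw": [-1, 0, 0, 0, 0], "gripper": [10, 10, 10, 10, 10]}}

```text
t: 16.82
tool_pos: [478.7, 98.2, 48.3]
orientation: [-0.268, -3.13, -0.001]
wrist_force: [0.0, -0.5, -2.9]
opening: 20.4
gripper_force: 108.9
```

```bash
python3 st.py
```

```text
t 16.8167 pos [478.7  98.2  48.3] head -9.8 F tool [-0.1 -0.5  2.9] M tool [ 0.03  0.08 -0.  ] Fz -2.9
torque nut -0.06 hinge -0.04
```

{"op": "drive_tool", "data": {"delta_pos": [[0, 0, -3], [0, 0, -4], [0, 0, -5], [0, 0, -7], [0, 0, -10], [0, 0, -18], [0, 0, -20], [0, 0, -15], [0, 0, 0]], "yaw": [0, 0, 0, 0, 0, 0, 0, 0, 0], "gripper": [10, 10, 10, 10, 10, 10, 10, 10, 10]}}

```text
t: 17.57
tool_pos: [481.2, 98.2, 133.9]
orientation: [0.268, 3.124, 0.001]
wrist_force: [0.9, 1.0, -4.2]
opening: 20.6
gripper_force: 109.0
```

```bash
python3 st.py
python3 - <<'E'
from plant import bot
from h import *
s=bot.observe();print(go(s,[459.5,-279.3,130]),"yaw CW deg",head(s)+12.3)
E
```

```text
t 17.5667 pos [481.2  98.2 133.9] head -9.8 F tool [-0.7  1.1  4.2] M tool [-0.07  0.02 -0.  ] Fz -4.2
torque nut 0.12 hinge 0.08
[ -42.84058876 -375.69137361    3.65871827] yaw CW deg 2.4965567442867673
```

{"op": "drive_tool", "data": {"delta_pos": [[-2, -15, 0], [-3, -28, 0], [-4, -38, 0], [-4, -38, 0], [-4, -38, 0], [-4, -38, 0], [-4, -38, 0], [-4, -38, 0], [-4, -38, 0], [-4, -30, 0]], "yaw": [0, 0, 0, 0, 0, 0, 0, 0, 0, 0], "gripper": [10, 10, 10, 10, 10, 10, 10, 10, 10, 10]}}

```text
t: 18.4
tool_pos: [456.6, -245.1, 129.9]
orientation: [-0.271, -3.13, 0.001]
wrist_force: [1.2, 1.0, -4.8]
opening: 20.3
gripper_force: 109.0
```

{"op": "drive_tool", "data": {"delta_pos": [[-4, -24, 0], [-2, -12, 0], [0, 0, 0], [0, 0, 0], [0, 0, 0]], "yaw": [0, 1.2, 1.3, 0, 0], "gripper": [10, 10, 10, 10, 10]}}

```text
t: 18.82
tool_pos: [456.8, -277.4, 129.7]
orientation: [-0.335, -3.122, -0.002]
wrist_force: [0.1, 0.1, -4.0]
opening: 19.9
gripper_force: 109.0
```

```bash
python3 st.py
python3 - <<'E'
from plant import bot
from h import *
import pickle
s=bot.observe();print(go(s,[459.5,-279.3,32.4]),"yaw CW deg",head(s)+12.3)
d={n:bot.camera(n) for n in("wrist","scene")};pickle.dump((d,s),open("c5.pkl","wb"))
# handle line in wrist view, in tool frame, compared with the lift picture
d0,s0=pickle.load(open("c3.pkl","rb"))
for D,S in((d0,s0),(d,s)):
    c=D["wrist"];m=cv2.cvtColor(c["color"],cv2.COLOR_RGB2GRAY)
    for v in(160,200,240):
        u=np.nonzero(m[v,270:365]<50)[0]+270;print(v,u.min(),u.max(),end=" | ")
    col=m[100:150,315];print("rear edge rows",[int(100+i) for i in np.nonzero(np.abs(np.diff(col.astype(int)))>40)[0]])
E
```

```text
t 18.8167 pos [ 456.8 -277.4  129.7] head -12.25 F tool [-0.1  0.1  4. ] M tool [0.04 0.15 0.02] Fz -4.0
torque nut 0.03 hinge 0.03
[-3.17774123 -1.44754349 97.30258772] yaw CW deg 0.04699278806638496
160 284 349 | 200 283 349 | 240 284 347 | rear edge rows [122, 123, 124, 141]
160 284 349 | 200 283 349 | 240 284 347 | rear edge rows [102, 122, 141]
```

The grip is unchanged since the lift. Lowering into the rest.

{"op": "drive_tool", "data": {"delta_pos": [[-2.7, -0.9, 10], [0, 0, 20], [0, 0, 25], [0, 0, 18], [0, 0, 8], [0, 0, 5], [0, 0, 3], [0, 0, 2], [0, 0, 2], [0, 0, 0]], "yaw": [0, 0, 0, 0, 0, 0, 0, 0, 0, 0], "gripper": [10, 10, 10, 10, 10, 10, 10, 10, 10, 10]}}

```text
t: 19.75
tool_pos: [460.2, -280.6, 37.7]
orientation: [0.337, 3.122, -0.001]
wrist_force: [0.7, 0.1, -3.7]
opening: 20.3
gripper_force: 109.0
```

{"op": "drive_tool", "data": {"delta_pos": [[0, 0, 1], [0, 0, 1], [0, 0, 0.5], [0, 0, 0]], "yaw": [0, 0, 0, 0], "gripper": [10, 10, 10, 10]}}

```text
t: 20.08
tool_pos: [459.7, -280.4, 34.8]
orientation: [0.337, 3.123, -0.0]
wrist_force: [0.6, 0.5, -4.0]
opening: 20.1
gripper_force: 109.0
```

```bash
python3 st.py
```

```text
t 20.0833 pos [ 459.7 -280.4   34.8] head -12.31 F tool [-0.5  0.6  4. ] M tool [-0.01  0.09 -0.05] Fz -4.0
torque nut 0.01 hinge -0.01
```

{"op": "drive_tool", "data": {"delta_pos": [[0, 0.8, 1], [0, 0, 0.7], [0, 0, 0.5], [0, 0, 0]], "yaw": [0, 0, 0, 0], "gripper": [10, 10, 10, 10]}}

```text
t: 20.42
tool_pos: [459.9, -279.4, 32.6]
orientation: [-0.337, -3.123, -0.0]
wrist_force: [-0.5, 0.9, -2.2]
opening: 20.3
gripper_force: 109.7
```

```bash
python3 st.py
```

```text
t 20.4167 pos [ 459.9 -279.4   32.6] head -12.3 F tool [0.6 0.8 2.2] M tool [-0.11  0.19 -0.02] Fz -2.2
torque nut 0.06 hinge 0.04
```

{"op": "drive_tool", "data": {"delta_pos": [[0, 0, 0.4], [0, 0, 0], [0, 0, 0], [0, 0, 0], [0, 0, 0], [0, 0, 0], [0, 0, 0], [0, 0, 0], [0, 0, 0], [0, 0, 0]], "yaw": [0, 0, 0, 0, 0, 0, 0, 0, 0, 0], "gripper": [10, 10, 20, 22, 24, 28, 35, 50, 65, 80], "newtons": 30}}

```text
t: 21.25
tool_pos: [460.0, -279.6, 32.1]
orientation: [0.337, 3.123, -0.0]
wrist_force: [0.5, -0.3, 0.5]
opening: 69.7
gripper_force: 0.0
```

{"op": "drive_tool", "data": {"delta_pos": [[0, 0, 0], [0, 0, 0], [0, 0, -5], [0, 0, -15], [0, 0, -30], [0, 0, -35], [0, 0, -35], [0, 0, -25], [-20, 0, -15], [-10, 0, 0]], "yaw": [0, 0, 0, 0, 0, 0, 0, 0, 0, 0], "gripper": [85, 85, 85, 85, 85, 85, 85, 85, 85, 85]}}

```text
t: 22.08
tool_pos: [492.3, -287.8, 197.3]
orientation: [0.336, 3.116, -0.007]
wrist_force: [0.8, -0.7, -0.1]
opening: 85.1
gripper_force: 0.0
```

Run:
```python
from plant import bot
from h import *
s=bot.observe();print(s["t"],s["tool_pos"],s["wrist_force"])
c=bot.camera("wrist");im=c["color"][:,:,::-1]
g=cv2.cvtColor(im,cv2.COLOR_BGR2GRAY);m=g<45
q=[];w=[]
for v in range(130,225):
    u=np.nonzero(m[v,295:340])[0]+295
    if len(u)<10:continue
    a,b=plane(c,u.min()-.5,v,57,True)[:2],plane(c,u.max()+.5,v,57,True)[:2];q.append((a+b)/2);w.append(np.linalg.norm(a-b))
q=np.array(q,np.float32);vx,vy,x0,y0=cv2.fitLine(q,cv2.DIST_HUBER,0,.01,.01).ravel()
print("width",np.median(w),"heading",np.degrees(np.arctan(vy/vx)),"y at x=449.8:",y0+(449.8-x0)*vy/vx)
sc=bot.camera("scene")["color"][:,:,::-1];u,v=318,210
cv2.imwrite("pics/end.png",np.hstack([cv2.resize(im,(560,420)),np.vstack([cv2.resize(sc[285:345,300:410],(240,210)),cv2.resize(sc[190:230,290:350],(240,210))])]))
```

```text
22.0833 [ 492.26288521 -287.83286522  197.26097899] [ 0.84929994 -0.74197817 -0.05254541]
width 22.28827357655999 heading -12.236389 y at x=449.8: -276.08994
```

View pics/end.png

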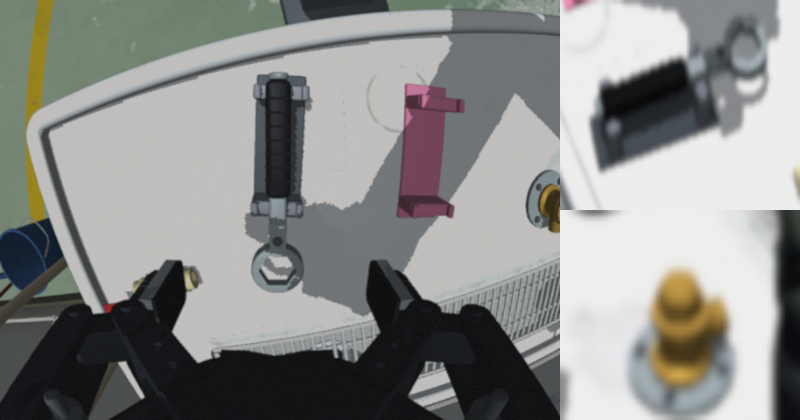

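The wrench lies straight in its rest: handle at (278,140), ring at (277,268). Its line agrees with the original to about 1 mm and 0.2°, the nut stands undisturbed, and the gripper is clear. Handing in.

```bash
python3 -c "
from plant import bot
print(bot.sign_off())"
```

```text
the job is handed in; nothing more can be done
None
```

The nut was tightened until it came up hard and the handle gave, by about 5° judging from the wrist forces. I then eased the handle straight, laid the wrench back in its rest within about 1 mm sideways and 0.2°, and handed the job in at about 22 s; no verdict was returned.

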